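# Load the bottle caddy for the fume hood

## Robot

A 6-joint arm with a two-finger parallel gripper is mounted at the origin on a cart in front of the work surface, level with it; the furniture and walls round the work are solid. World frame = base frame: x ahead of the robot, y to its left, z up, the work surface at z = 0. Lengths are in m, angles in rad, forces in N, time in s.
With the tool pointing down it reaches from about 0.325 to 0.925 m from the base axis. Payload 3.1 kg.
Tool frame: the origin (TCP) lies midway between the tips of the shut fingers; the grasp point (between the pads) lies 19 mm behind it; z points along the fingers, y is the line along which they close (so a half turn about z gives the same grasp; the last joint's range is limited). The gripper opens to 85 mm and grips with 20 to 120 N. Pads are 22 mm wide; open, the fingers measure 114 mm over their backs; the gripper's body (76 mm by 85 mm) begins 54 mm behind the grasp point. The pads swing forward as they close: fully open they stand 13 mm farther back than shut.
Start: joints at [-1.324, 0.217, 1.613, -0, 1.311, -0.112], TCP at [0.219, -0.585, 0.192] pointing down, gripper open.
Joint ranges: [-2.75, 2.75], [-0.78, 2.1], [0.31, 2.55], [-1.13, 4.27], [0.13, 2.63], [-2.58, 2.58]. Speed limits (rad/s): [2.79, 2.79, 3.14, 3.14, 3.14, 3.14].

## Interface

Orientations are given as [roll, pitch, yaw] about the fixed x, y, z axes, in that order (R = Rz(yaw) Ry(pitch) Rx(roll)).
In Python, from plant import get_state, grab_frame, job_done gives the robot as it stands. The module is installed in compiled form; this text tells all that it offers.
- The arm moves only by the shell command python3 -m inch 'ROWS' [FORCE]. ROWS is JSON, a list of rows, each a list of 7 numbers: the shift along the tool's x, y, z in units of 40 mm (1.0 is 40 mm), then the turn, a rotation vector about the tool's x, y, z in units of 6 degrees (1.0 is 6 degrees), then the opening, from -1 (shut) to 1 (fully open), so that 0 is half open. A call has 1 to 8 rows; each row is the pose to reach, as a shift and turn from the pose commanded when the call began, along the tool's axes at that moment; what a row does not reach only later rows make up. A row lasts 1/10 s, in which the tool goes at most 50 mm and 8.59 degrees, less where a joint would pass 70% of its speed; a pose out of reach is approached as far as the arm can. A call with a gripper value outside its range is refused whole. The fingers move at their own pace and stop on an object; FORCE is the grip in N (left out, the last holds). Time passes only in rows, so rows that repeat a pose let the fingers close. It gives the time, the measured TCP pose, the force, the opening and the grip force at its end, in the units of the state.
- get_state(): the state, without advancing time (a new reading comes with each control period).
- grab_frame(name): name is "scene" or "top" or "wrist"; returns a dict with "image" (384x512x3 uint8, red, green, blue), "fx", "fy", "cx", "cy" (pixels), "eye" and "rotation" of the camera in the world. Camera axes: x right, y down, z forward; pixel columns grow to the right and rows downward; lengths in m; the calibration is good to about 2 mm. A picture is of the moment at which its call begins. There is no depth.
- job_done(): hands the job in; it is judged then, once.
The state is a dict: "time_s": time; "joints": joint angles; "qvel": joint speeds; "joint_efforts": joint torques, N m; "tool_pos": TCP position; "eef_rot": TCP orientation; "ft_force": force on the tool from outside, world axes, zero at the start; "wrist_torque": the same for the moment, N m; "width": finger opening in m; "grasp_force": force on a finger pad.
Only numpy, scipy, OpenCV 4.12 (cv2) and the standard library are available. Lean on these libraries where they do the work, as an engineer would, in place of code of your own. Each camera call takes 0.05 s, during which the arm holds its last target. There are 200 camera calls.

## Task

Load the blue caddy for the walk to the fume hood: stand the brown amber bottle in the widest of the three round wells, the clear bottle with the white cap in the middle-sized well and the small vial with the grey cap in the narrowest well, and lay the tube with the red cap along the white V cradle. Set the glass down gently, upright and right down on the floor of its well, never dropping or tipping it, and leave the clear bottle with the blue cap and the tube with the blue cap where they are on the bench.

Things in the scene. Friction and masses are not known exactly. Their poses are not given: they have to be found in the camera images.
- amber_mid (a point): brown amber glass bottle with a blue cap, standing: body 86 mm across up to 118 mm, neck and cap 38 mm across from there to the top at 190 mm; about 0.42 kg; take it by the cap. This point: on its axis, half-way up (95 mm above its underside); z points up along its axis.
- whitecap_mid (a point): clear glass bottle with a white cap, standing: body 70 mm across up to 87 mm, shoulder and cap 53 mm across from there to the top at 142 mm; about 0.2 kg; take it by the cap. This point: on its axis, half-way up (71 mm above its underside); z points up along its axis.
- greyvial_mid (a point): small clear glass vial with a grey cap, standing: 46 mm across, 91 mm high, the cap 40 mm across over the top 24 mm; 50 g. This point: on its axis, half-way up (45.5 mm above its underside); z points up along its axis.
- bluecap_mid (a point): look-alike that stays on the bench: clear glass bottle with a blue cap, standing, 70 mm across, 142 mm high, cap 53 mm across. This point: on its axis, half-way up; z points up along its axis.
- redtube_mid (a point): plastic conical tube with a red screw cap, lying on the bench: 114 mm long along its y axis, cap (34 mm across, 17 mm long) at the -y end, body about 28 mm wide and 31 mm high, narrowing to the tip at +y; 14 g. This point: half-way along it, 17 mm above its underside; z up.
- bluetube_mid (a point): look-alike that stays on the bench: the same tube with a blue cap, lying. This point: half-way along it, 17 mm above its underside; y along it, cap at -y, z up.
- well_large: grey insert with the widest round dark-floored well, 100 mm across, for the amber bottle. It is fixed in the blue caddy, a tray (rim 27 mm high) of four 110 x 122 mm (x, y) inserts in two rows of two, axes parallel; which insert has which corner varies. Origin: centre of its underside, on the well axis, 4 mm above the bench; z up. Well floor 4 mm and mouth (insert top) 26 mm above the origin.
- well_medium: grey caddy insert (110 x 122 mm) with the middle-sized round dark-floored well, 85 mm across, for the white-capped bottle. Origin: centre of its underside, on the well axis, 4 mm above the bench; z up. Well floor 4 mm and mouth (insert top) 26 mm above the origin.
- well_small: grey caddy insert (110 x 122 mm) with the narrowest round dark-floored well, 61 mm across, for the vial. Origin: centre of its underside, on the well axis, 4 mm above the bench; z up. Well floor 4 mm and mouth (insert top) 26 mm above the origin.
- cradle: grey caddy insert, 110 x 122 mm, flat top 26 mm above its origin (underside centre, 4 mm above the bench, z up). On it, at y = -36 and +36 mm, two white V saddles, 14 mm thick and 14 mm high, 21 mm wide at the bottom, 37 mm at the mouth. The red-capped tube lies in them along y, either way round, resting on the flat top; the top is free for fingers from y = -28 to +28 mm.
Not all that is in view belongs to the job. Leave any pink or turquoise look-alike of the part that bears greyvial_mid alone.

How it is judged:
At the end, for the whole second after the job is handed in: Amber bottle, white-capped bottle and vial at rest on the floors of the large, medium and small well (within 11 mm of the axis and 4 mm in height, upright to 5 deg); red tube at rest along the cradle (10 mm across, 15 mm along, 5 mm high, 7 deg); blue-capped bottle and tube moved under 30 mm (horizontal distance between amber_mid and well_large below 0.011 m and z of amber_mid in the frame of well_large below 0.103 m and angle between each of amber_mid, whitecap_mid, greyvial_mid's own z axis and vertical below 0.08 rad and linear speed of each of amber, whitecap, greyvial, redtube below 0.02 m/s and horizontal distance between whitecap_mid and well_medium below 0.011 m and z of whitecap_mid in the frame of well_medium below 0.079 m and horizontal distance between greyvial_mid and well_small below 0.011 m and z of greyvial_mid in the frame of well_small below 0.0535 m and x of redtube_mid in the frame of cradle between -0.01 and 0.01 m and y of redtube_mid in the frame of cradle between -0.015 and 0.015 m and z of redtube_mid in the frame of cradle below 0.048 m and angle between the y axis of redtube_mid and the y axis of cradle, either way round below 0.12 rad and distance of each of bluecap_mid, bluetube_mid from where it was at the start of the episode below 0.03 m); the robot touches nothing.
It fails at once if the amber bottle, the white-capped bottle or the vial tips (leans more than 35 degrees) (angle between any of amber_mid, whitecap_mid, greyvial_mid's own z axis and vertical above 0.61 rad).
It fails at once if one of these three is dropped into its well (faster than 0.6 m/s within 30 mm of the well's axis) ((horizontal distance between amber_mid and well_large below 0.03 m and linear speed of amber above 0.6 m/s) or (horizontal distance between whitecap_mid and well_medium below 0.03 m and linear speed of whitecap above 0.6 m/s) or (horizontal distance between greyvial_mid and well_small below 0.03 m and linear speed of greyvial above 0.6 m/s)).
It fails at once if the blue-capped bottle is moved more than 30 mm (distance of bluecap_mid from where it was at the start of the episode above 0.03 m).
It fails at once if the blue-capped tube is moved more than 30 mm (distance of bluetube_mid from where it was at the start of the episode above 0.03 m).
It also fails if it takes over 106 s, if anything falls off the work surface, if the arm or the gripper's body presses on something with over 40 N, if the wrist force passes 120 N, or if a joint passes its speed limit or range.

## Working session

There is one attempt and no reset: what is moved stays moved. The work goes in short steps, Python scripts to look and compute and a shell command to move; the robot and the scene stay as the last step left them, time stands still between calls to the robot, and variables do not carry over. Pictures are saved under pics/ and viewed, at most 14 in all, crops included, and the job is handed in when it is done.

```bash
mkdir -p pics; cat > h.py <<'E'
import numpy as np, cv2
from plant import get_state, grab_frame, job_done
def save(n,f=None):
    f=f or grab_frame(n.split('_')[0]); 
    np.savez(f'pics/{n}.npz',**{k:np.array(v) for k,v in f.items()}); cv2.imwrite(f'pics/{n}.png',f['image'][:,:,::-1]); return f
def load(n): return dict(np.load(f'pics/{n}.npz'))
def ray(f,u,v):
    d=f['rotation']@np.array([(u-f['cx'])/f['fx'],(v-f['cy'])/f['fy'],1.]); return np.array(f['eye']),d
def onz(f,u,v,z):
    e,d=ray(f,u,v); return e+d*(z-e[2])/d[2]
def proj(f,p):
    c=np.array(f['rotation']).T@(np.array(p)-f['eye']); return np.array([f['fx']*c[0]/c[2]+f['cx'],f['fy']*c[1]/c[2]+f['cy']])
E
python3 - <<'E'
from h import *
print(get_state())
for n in ['scene_0','top_0']:
    f=save(n); print(f['fx'],f['cx'],f['cy'],f['eye'],np.round(f['rotation'],3).tolist())
a=cv2.imread('pics/scene_0.png');b=cv2.imread('pics/top_0.png')
E
```

```text
{'time_s': 0.0, 'joints': array([-1.32419048e+00,  2.17793058e-01,  1.61491086e+00,  6.50666661e-06,
        1.31129561e+00, -1.12172536e-01]), 'qvel': array([-0.00127963,  0.00099771, -0.00161323, -0.00030844, -0.00027241,
        0.00261821]), 'joint_efforts': array([ 8.88876057e-04, -3.96840692e+01, -3.03855550e+01, -3.34283087e-06,
        9.73137561e-03, -3.98787179e-06]), 'tool_pos': array([ 0.21927477, -0.58431247,  0.19105641]), 'eef_rot': array([-3.13920160e+00, -2.75664890e-04,  3.58776372e-01]), 'ft_force': array([-0.15499413,  0.31099103, -0.96869757]), 'wrist_torque': array([ 0.02469462, -0.02789795, -0.02266681]), 'grasp_force': 0.0, 'width': 0.0854171487234756}
456.67910518579885 254.99495607552845 183.9420771001634 [-0.06830824  1.16600314  0.89034186] [-2.153, 0.0, -2.655]
440.1243738505961 260.5194030326084 194.43523483305543 [0.17009575 0.09896732 1.60380257] [-2.934, -0.005, -1.631]
```

View pics/scene_0.png

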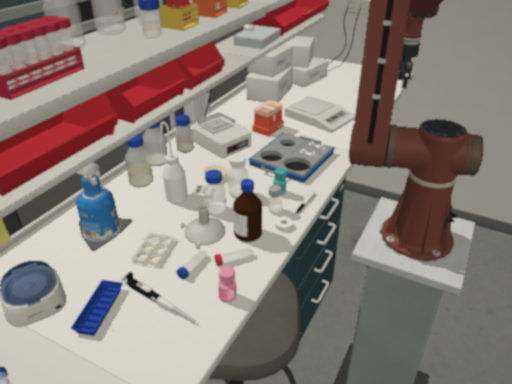

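View pics/top_0.png

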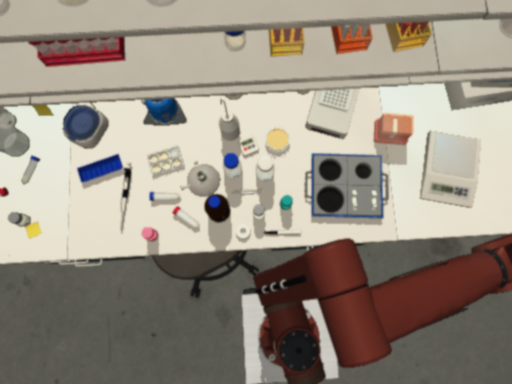

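Scene view: amber (248,210), white cap (238,170), blue cap (215,190), grey vial (275,195), caddy (292,155), red tube (235,257), blue tube (192,264). The top view shows the same items.

```bash
cat >> h.py <<'E'
from scipy.spatial.transform import Rotation as Ro
_g=grab_frame
def fix(f):
    if np.shape(f['rotation'])==(3,): f['rotation']=Ro.from_euler('xyz',f['rotation']).as_matrix()
    return f
def load(n): return fix(dict(np.load(f'pics/{n}.npz')))
E
python3 - <<'E'
from h import *
a=cv2.imread('pics/top_0.png')[140:250,130:400]
cv2.imwrite('pics/c1.png',cv2.resize(a,None,fx=2.9,fy=2.9,interpolation=cv2.INTER_CUBIC))
b=cv2.imread('pics/scene_0.png')[120:310,160:345]
cv2.imwrite('pics/c2.png',cv2.resize(b,None,fx=3.1,fy=3.1,interpolation=cv2.INTER_CUBIC))
E
```

```text
(no output)
```

View pics/c1.png

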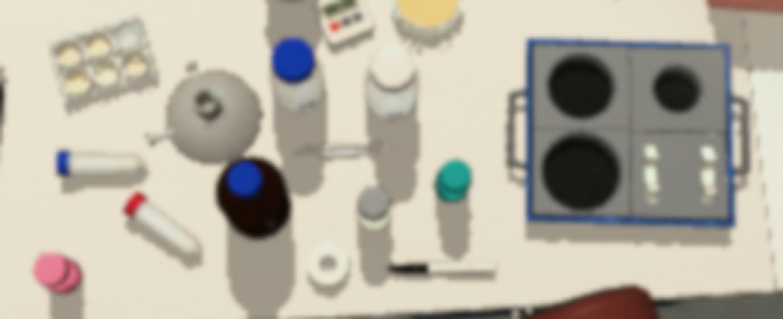

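View pics/c2.png

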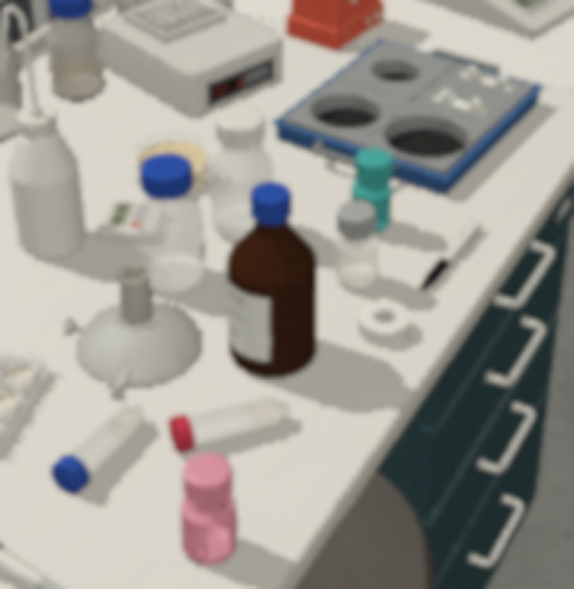

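```bash
python3 - <<'E'
from h import *
f=load('top_0'); im=f['image']; hsv=cv2.cvtColor(im,cv2.COLOR_RGB2HSV)
print('Rdet',np.round(f['rotation'],3).tolist())
def blobs(m,box,mn=8):
    x0,y0,x1,y1=box; k=np.zeros(m.shape,np.uint8); k[y0:y1,x0:x1]=m[y0:y1,x0:x1]
    n,l,s,c=cv2.connectedComponentsWithStats(k); return [(tuple(np.round(c[i],1)),s[i].tolist()) for i in range(1,n) if s[i][4]>=mn],l
H,S,V=cv2.split(hsv)
blue=((H>100)&(H<130)&(S>140)&(V>60)).astype(np.uint8)
red=(((H<8)|(H>172))&(S>130)&(V>80)).astype(np.uint8)
box=(130,140,300,250)
for z,(m,nm) in zip([0,0],[(blue,'blue'),(red,'red')]):
    for c,s in blobs(m,box)[0]:
        print(nm,c,s,*[np.round(onz(f,*c,z)[:2],4) for z in (.017,.125,.17)])
# grey inserts
box=(300,140,395,225)
grey=((S<60)&(V>60)&(V<150)).astype(np.uint8)
dark=(V<60).astype(np.uint8)
k=np.zeros_like(grey);k[150:222,308:388]=(grey|dark)[150:222,308:388]
k=cv2.morphologyEx(k,cv2.MORPH_CLOSE,np.ones((9,9)));k=cv2.morphologyEx(k,cv2.MORPH_OPEN,np.ones((7,7)))
c=max(cv2.findContours(k,0,2)[0],key=cv2.contourArea); r=cv2.minAreaRect(c); b=cv2.boxPoints(r); print(r)
P=np.array([onz(f,*p,.03)[:2] for p in b]);print(np.round(P,4).tolist(),P.mean(0),[np.linalg.norm(P[i]-P[i-1]) for i in range(4)])
for c,s in blobs(dark,box,30)[0]: print('dark',c,s,np.round(onz(f,*c,.015),4))
kb=np.zeros_like(blue);kb[145:230,300:395]=blue[145:230,300:395]
c=max(cv2.findContours(kb,0,2)[0],key=cv2.contourArea);r=cv2.minAreaRect(c);b=cv2.boxPoints(r)
P=np.array([onz(f,*p,.027)[:2] for p in b]);print('blueframe',r,np.round(P,4).tolist(),P.mean(0))
for nm,bx in {'white':(255,148,280,180),'vial':(250,200,268,225)}.items():
    x0,y0,x1,y1=bx; print(nm); print(im[y0:y1,x0:x1].mean(2).astype(int)[::2].tolist() if 0 else '')
print([np.round(onz(f,130+u/2.9,140+v/2.9,z),4).tolist() for u,v,z in [(393,62,.142),(373,201,.091),(130,204,.017),(195,255,.01),(454,175,.09),(293,60,.142)]])
E
```

```text
Rdet [[-0.06, -0.977, 0.205], [-0.998, 0.058, -0.017], [0.005, -0.206, -0.979]]
blue (np.float64(230.6), np.float64(160.2)) [224, 154, 14, 14, 154] [0.6402 0.1753] [0.6082 0.1701] [0.5948 0.1679]
blue (np.float64(151.1), np.float64(195.5)) [150, 193, 3, 6, 16] [0.5226 0.4733] [0.4986 0.4478] [0.4886 0.4372]
blue (np.float64(213.9), np.float64(201.4)) [208, 196, 13, 12, 123] [0.4868 0.2437] [0.4653 0.2338] [0.4563 0.2297]
red (np.float64(175.8), np.float64(209.6)) [174, 207, 5, 7, 22] [0.4646 0.3838] [0.4445 0.3644] [0.4362 0.3563]
((348.5, 187.0), (64.0, 77.0), 90.0)
[[0.6391, -0.1216], [0.6222, -0.4084], [0.3824, -0.3796], [0.3989, -0.1015]] [ 0.51064002 -0.25277802] [np.float64(0.2409465496634386), np.float64(0.28734530107887535), np.float64(0.24152115131598875), np.float64(0.2786418409858846)]
dark (np.float64(329.7), np.float64(169.6)) [319, 160, 22, 21, 351] [ 0.5826 -0.1924  0.015 ]
dark (np.float64(362.7), np.float64(170.6)) [356, 164, 15, 14, 162] [ 0.5715 -0.3152  0.015 ]
dark (np.float64(329.8), np.float64(198.9)) [317, 187, 26, 25, 516] [ 0.4713 -0.1825  0.015 ]
blueframe ((381.0, 216.0), (0.0, 0.0), 0.0) [[0.395, -0.3601], [0.395, -0.3601], [0.395, -0.3601], [0.395, -0.3601]] [ 0.3950184  -0.36010933]
white

vial

[[0.5918, 0.0493, 0.142], [0.4348, 0.0824, 0.091], [0.462, 0.3874, 0.017], [0.3935, 0.3086, 0.01], [0.461, -0.0172, 0.09], [0.6013, 0.1678, 0.142]]
```

Candidates: for the vial there is grey (373,205) vs. turquoise (454,178) and pink (55,270) [crop c1]. For clear bottles there is the white cap (393,65) vs. blue cap (293,60). Tubes are red (135,204) vs. blue (63,162). Amber is (243,180). I choose by cap colour. The well centres agree with the 110/122 mm pitch (111.7/123.3), and the caddy yaw is about -0.089.

```bash
cat >> h.py <<'E'
def go(p,yaw=None):
    s=get_state(); R=Ro.from_euler('xyz',s['eef_rot']); d=R.inv().apply(np.array(p)-s['tool_pos'])/.04
    yaw=s['eef_rot'][2] if yaw is None else yaw
    t=(R.inv()*Ro.from_euler('xyz',[np.pi,0,yaw])).as_rotvec(degrees=True)/6
    print('t',round(s['time_s'],2),'row',np.round(d,2).tolist(),np.round(t,2).tolist())
def look(n):
    f=fix(grab_frame(n.split('_')[0])); return save(n,f)
YC=1.482
E
python3 -c "
from h import *
go([.57,.049,.30],YC)"
```

```text
t 0.1 row [13.77, -11.75, -2.69] [-0.02, -0.01, -10.73]
```

```bash
python3 -m inch '[[0.3,-0.3,-2.7,0,0,-1,1],[2,-1.7,-2.7,0,0,-2.5,1],[3,-2.6,-2.7,0,0,-4,1],[4,-3.4,-2.7,0,0,-5.5,1],[5,-4.3,-2.7,0,0,-7,1],[6,-5.1,-2.7,0,0,-8.5,1],[7,-6,-2.7,0,0,-10,1],[7.5,-6.4,-2.7,0,0,-10.7,1]]' 40; python3 -c "
from h import *
go([.57,.049,.30],YC)"
```

```text
time_s: 0.9
tool_pos: [0.388, -0.2791, 0.2992]
eef_rot: [3.142, -0.0, 1.484]
ft_force: [0.7, -0.2, -0.2]
width: 0.0855
grasp_force: 0.0
t 0.9 row [8.57, 3.82, -0.02] [0.0, -0.0, 0.02]
```

```bash
python3 -m inch '[[0,1,0,0,0,0,1],[0,2,0,0,0,0,1],[0,2,0,0,0,0,1]]'; python3 -c "
from h import *
f=look('wrist_0');print(f['eye'],f['rotation'].round(3).tolist(),f['fx'],f['cx'],f['cy'])"; python3 -m inch '[[1,0.2,0,0,0,0,1],[2,0.5,0,0,0,0,1],[3,0.8,0,0,0,0,1],[4,1,0,0,0,0,1],[5,1.2,0,0,0,0,1],[6,1.4,0,0,0,0,1],[7.3,1.6,0,0,0,0,1],[8.5,1.8,0,0,0,0,1]]'; python3 -m inch '[[0.3,0.1,0,0,0,0,1],[0.3,0.1,0,0,0,0,1]]';python3 -c "
from h import *
f=look('wrist_1');print(f['eye'],f['rotation'].round(3).tolist()); cv2.imwrite('pics/w01.png',cv2.resize(np.hstack([load('wrist_0')['image'],f['image']])[:,:,::-1],(800,300)))"
```

```text
time_s: 1.2
tool_pos: [0.4702, -0.2874, 0.2977]
eef_rot: [-3.141, -0.002, 1.483]
ft_force: [-0.9, -0.0, -0.2]
width: 0.0852
grasp_force: 0.0
[ 0.47635678 -0.2146982   0.47955397] [[0.996, -0.084, -0.025], [-0.088, -0.953, -0.289], [0.0, 0.29, -0.957]] 342.12442323874654 255.73242400609635 193.25262072252795
time_s: 2.05
tool_pos: [0.5689, 0.043, 0.2995]
eef_rot: [-3.141, 0.0, 1.477]
ft_force: [1.0, -0.7, -0.6]
width: 0.0856
grasp_force: 0.0
time_s: 2.25
tool_pos: [0.5742, 0.0549, 0.2992]
eef_rot: [-3.141, 0.001, 1.482]
ft_force: [-0.3, 0.0, -0.3]
width: 0.0856
grasp_force: 0.0
[0.5805517  0.12793765 0.48089573] [[0.996, -0.085, -0.026], [-0.089, -0.952, -0.291], [-0.0, 0.293, -0.956]]
```

View pics/w01.png

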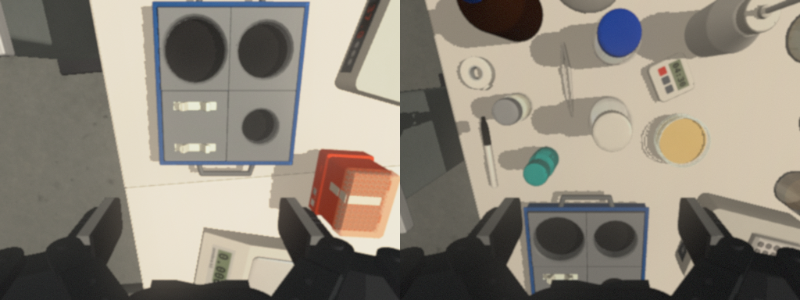

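```bash
python3 - <<'E'
from h import *
f=load('wrist_0'); g=cv2.cvtColor(f['image'],cv2.COLOR_RGB2GRAY)
for y,x0,x1 in [(61,200,390),(160,300,390)]: print(y,g[y,x0:x1:2].tolist())
for x,y0,y1 in [(250,5,125),(340,10,110),(334,125,200)]: print(x,g[y0:y1:2,x].tolist())
w=load('wrist_1')['image'][:,:,::-1]
a=cv2.resize(w[110:210,200:330],None,fx=4,fy=4,interpolation=cv2.INTER_CUBIC)
b=cv2.resize(w[110:210,105:175],None,fx=4,fy=4,interpolation=cv2.INTER_CUBIC)
cv2.imwrite('pics/c3.png',np.hstack([a,b]))
E
```

```text
61 [95, 86, 113, 138, 131, 101, 63, 51, 55, 51, 50, 50, 51, 51, 49, 51, 49, 48, 49, 49, 51, 50, 48, 48, 51, 49, 48, 51, 51, 50, 51, 52, 50, 52, 50, 51, 52, 49, 43, 46, 45, 44, 43, 53, 78, 104, 136, 127, 145, 148, 148, 145, 119, 65, 55, 50, 52, 52, 57, 56, 57, 55, 52, 53, 56, 56, 53, 54, 56, 57, 58, 57, 57, 56, 56, 57, 57, 60, 57, 51, 57, 54, 54, 59, 74, 83, 86, 104, 144, 158, 159, 159, 123, 102, 109]
160 [146, 148, 146, 147, 136, 90, 67, 65, 63, 66, 65, 64, 61, 62, 64, 63, 64, 66, 62, 65, 62, 58, 60, 58, 59, 70, 84, 91, 107, 143, 150, 153, 153, 153, 155, 153, 154, 123, 103, 115, 207, 225, 225, 224, 225]
250 [94, 88, 114, 152, 151, 151, 132, 102, 74, 63, 42, 45, 49, 50, 49, 52, 51, 52, 50, 53, 49, 46, 50, 48, 50, 49, 49, 51, 49, 49, 48, 49, 51, 51, 50, 49, 53, 54, 53, 54, 56, 53, 53, 57, 55, 59, 57, 56, 59, 57, 89, 126, 143, 147, 145, 126, 137, 147, 147, 146]
340 [144, 158, 158, 156, 156, 158, 155, 132, 105, 76, 68, 52, 55, 58, 58, 59, 58, 57, 55, 56, 52, 56, 54, 57, 58, 58, 55, 53, 57, 56, 58, 55, 58, 56, 60, 58, 61, 56, 58, 59, 60, 59, 56, 54, 74, 118, 140, 153, 151, 152]
334 [149, 152, 151, 149, 149, 148, 137, 99, 60, 60, 64, 63, 63, 64, 64, 65, 62, 63, 64, 61, 66, 65, 65, 65, 65, 59, 62, 72, 86, 101, 128, 144, 145, 147, 147, 147, 145, 147]
```

View pics/c3.png

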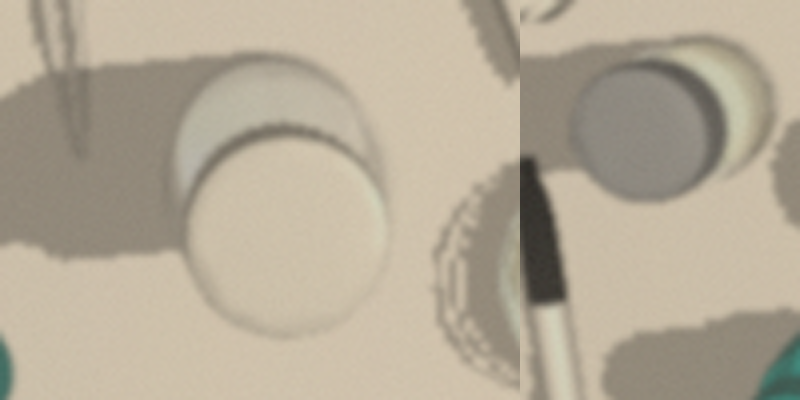

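```bash
python3 - <<'E'
from h import *
f=load('wrist_0'); g=cv2.cvtColor(f['image'],cv2.COLOR_RGB2GRAY)
W={}
for n,(x0,y0,x1,y1) in dict(L=(211,5,291,112),M=(298,15,382,106),S=(304,130,362,192)).items():
    m=np.zeros_like(g); m[y0:y1,x0:x1]=(g[y0:y1,x0:x1]<118)*255
    m=cv2.morphologyEx(m,cv2.MORPH_OPEN,np.ones((5,5)))
    c=max(cv2.findContours(m,0,1)[0],key=cv2.contourArea)[:,0]
    P=np.array([onz(f,*p,.03)[:2] for p in c.astype(float)],np.float32)
    e=cv2.fitEllipse(P*1000); W[n]=np.array(e[0])/1000; print(n,cv2.boundingRect(c),np.round(e[0],1),np.round(e[1],1))
print('pitch',W['M']-W['L'],W['S']-W['M'],'cradle',W['L']+W['S']-W['M'])
f=load('wrist_1')
print('white',onz(f,271.75,169.25,.142),'vial',onz(f,135.75,142.75,.091))
E
```

```text
L (211, 18, 80, 89) [ 472.3 -183.8] [ 99.2 101.2]
M (304, 25, 71, 76) [ 581.6 -193.7] [85.7 86.6]
S (310, 139, 47, 46) [ 571.  -315.8] [61.1 62.3]
pitch [ 0.10936905 -0.00989114] [-0.01064771 -0.12209457] cradle [ 0.4616265  -0.30587872]
white [0.58976335 0.04859352 0.142     ] vial [0.43901741 0.08130092 0.091     ]
```

White cap (271.75,169.25) → (0.590,0.049), vial (135.75,142.75) → (0.439,0.081). The wells fit as circles of 100/86/61 mm, matching the spec.

```bash
python3 -c "
from h import *
go([.5898,.0487,.10],YC)"
```

```text
t 2.3 row [-0.07, 0.41, 4.98] [-0.01, 0.01, -0.02]
```

```bash
python3 -m inch '[[-0.07,0.41,0.5,0,0,0,1],[-0.07,0.41,1.5,0,0,0,1],[-0.07,0.41,2.5,0,0,0,1],[-0.07,0.41,3.5,0,0,0,1],[-0.07,0.41,4.3,0,0,0,1],[-0.07,0.41,5,0,0,0,1],[-0.07,0.41,5,0,0,0,0.2],[-0.07,0.41,5,0,0,0,-0.2]]' 40;  python3 -m inch '[[0,0,0,0,0,0,-0.5],[0,0,0,0,0,0,-0.5],[0,0,0,0,0,0,-0.5],[0,0,0,0,0,0,-0.5]]'
```

```text
time_s: 3.1
tool_pos: [0.5904, 0.0477, 0.0996]
eef_rot: [-3.141, 0.001, 1.477]
ft_force: [1.8, 1.3, 0.1]
width: 0.0592
grasp_force: 0.0
time_s: 3.5
tool_pos: [0.5937, 0.0495, 0.1057]
eef_rot: [3.136, -0.0, 1.48]
ft_force: [-4.7, -0.2, 12.8]
width: 0.0214
grasp_force: 6.4
```

Width 21 mm doesn't match a 53 mm cap, so I'm looking before moving.

```bash
python3 - <<'E'
from h import *
s=get_state(); print(s['time_s'],s['tool_pos'],s['width'],s['grasp_force'],s['ft_force'])
a=look('scene_2');b=look('wrist_2')
A=cv2.resize(a['image'][110:240,170:320],(450,390),interpolation=cv2.INTER_CUBIC)
B=cv2.resize(b['image'],(350,262)); o=np.zeros((390,800,3),np.uint8);o[:,:450]=A;o[:262,450:]=B
cv2.imwrite('pics/c4.png',o[:,:,::-1])
E
```

```text
3.5 [0.5937061  0.04947498 0.10566002] 0.021447421318552252 6.41820321790874 [-4.67360019 -0.15943954 12.76702563]
```

View pics/c4.png

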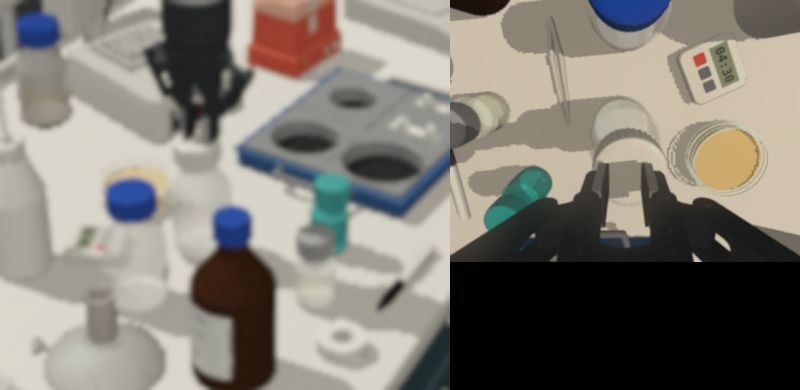

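```bash
python3 -m inch '[[0,0,0,0,0,0,0],[0,0,0,0,0,0,0.5],[0,0,0,0,0,0,1],[0,0,0,0,0,0,1],[0,0,-1,0,0,0,1],[0,0,-2.2,0,0,0,1],[0,0,-3.5,0,0,0,1],[0,0,-3.5,0,0,0,1]]' 40; python3 - <<'E'
from h import *
a=look('scene_3');b=look('wrist_3');c=look('top_3')
A=cv2.resize(a['image'][150:220,215:265],(360,504),interpolation=cv2.INTER_CUBIC)
B=cv2.resize(b['image'][60:244,160:344],(440,440),interpolation=cv2.INTER_CUBIC); o=np.zeros((504,800,3),np.uint8);o[:,:360]=A;o[:440,360:]=B
cv2.imwrite('pics/c5.png',o[:,:,::-1])
E
```

```text
time_s: 4.4
tool_pos: [0.5963, 0.0495, 0.2489]
eef_rot: [3.126, -0.001, 1.479]
ft_force: [0.9, -0.5, 0.7]
width: 0.0855
grasp_force: 0.0
```

View pics/c5.png

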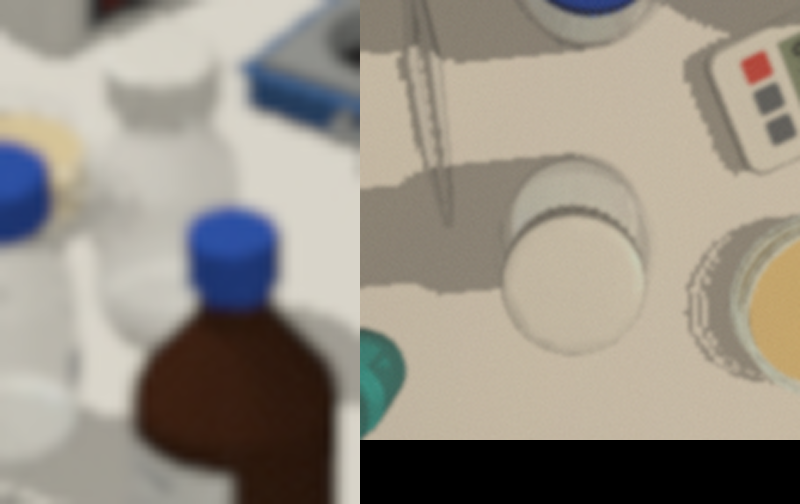

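```bash
python3 - <<'E'
from h import *
f=load('wrist_3'); s=get_state(); print(s['tool_pos'],s['eef_rot'],f['eye'])
for z in (.10,.12,.142,.16): print(z,onz(f,249.3,178.4,z))
E=load('wrist_1')
for z in (.10,.12,.142,.16): print('w1',z,onz(E,271.75,169.25,z))
# scene: cap top centre at crop(163,58) scale 7.2
g=load('scene_3')
for z in (.10,.12,.142): print('scene',z,onz(g,215+163/7.2,150+58/7.2,z))
E
```

```text
[0.59072325 0.0496372  0.23922247] [-3.14150166e+00 -1.33113361e-06  1.47928436e+00] [0.59879133 0.12260872 0.42721515]
0.1 [0.58854437 0.03884933 0.1       ]
0.12 [0.58917068 0.04396886 0.12      ]
0.142 [0.58985962 0.04960035 0.142     ]
0.16 [0.59042331 0.05420792 0.16      ]
w1 0.1 [0.59090497 0.03876025 0.1       ]
w1 0.12 [0.59036134 0.04344276 0.12      ]
w1 0.142 [0.58976335 0.04859352 0.142     ]
w1 0.16 [0.58927409 0.05280778 0.16      ]
scene 0.1 [ 0.62213481 -0.01153325  0.1       ]
scene 0.12 [0.6046628 0.0182649 0.12     ]
scene 0.142 [0.58544358 0.05104287 0.142     ]
```

```bash
python3 - <<'E'
from h import *
f=load('wrist_2'); 
for z in (.09,.106,.125,.142,.16): print(z,proj(f,[.5937,.0495,z]), proj(f,[.5937-.0107,.0495,z]))
cv2.imwrite('pics/c6.png',cv2.resize(f['image'][180:360,150:370,::-1],None,fx=3.3,fy=3.3,interpolation=cv2.INTER_CUBIC))
E
```

```text
0.09 [255.98505603 213.4898534 ] [238.66060411 215.02104437]
0.106 [256.19483448 223.27655012] [237.5114199  224.91699809]
0.125 [256.49113133 237.09955023] [235.88859592 238.89159916]
0.142 [256.81312175 252.12122009] [234.1254665  254.07441052]
0.16 [257.23371928 271.74316213] [231.82304873 273.90118797]
```

View pics/c6.png

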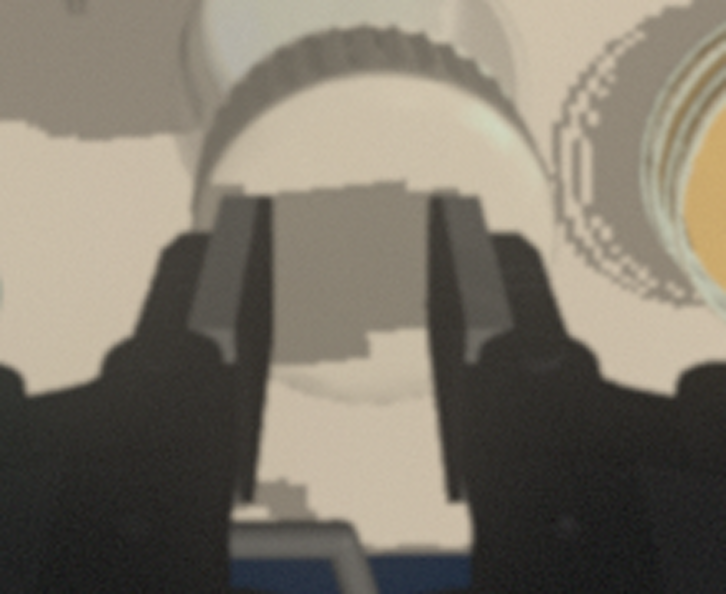

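The bottle is unmoved and upright. Contact and the picture (tips at crop (250,195), on the cap top at z = 0.142) show the real fingertips are about 35 mm behind the reported TCP. I'll grasp 40 mm deeper, watching the force and checking the width.

```bash
python3 -m inch '[[0,0,1,0,0,0,1],[0,0,2,0,0,0,1],[0,0,3,0,0,0,1],[0,0,3.8,0,0,0,1],[0,0,4.3,0,0,0,1],[0,0,4.5,0,0,0,1],[0,0,4.5,0,0,0,1]]' 40;  python3 -m inch '[[0,0,0,0,0,0,0.5],[0,0,0,0,0,0,0.2],[0,0,0,0,0,0,0],[0,0,0,0,0,0,0],[0,0,0,0,0,0,0]]'
```

```text
time_s: 5.25
tool_pos: [0.5878, 0.0497, 0.0559]
eef_rot: [-3.135, 0.0, 1.479]
ft_force: [-0.3, 0.3, 0.3]
width: 0.0855
grasp_force: 0.0
time_s: 5.75
tool_pos: [0.592, 0.0496, 0.0612]
eef_rot: [3.139, -0.0, 1.479]
ft_force: [-2.4, -0.4, 5.5]
width: 0.0523
grasp_force: 41.5
```

```bash
python3 -m inch '[[0,0,-0.4,0,0,0,-0.3],[0,0,-1,0,0,0,-0.3],[0,0,-1.8,0,0,0,-0.3],[0,0,-2.2,0,0,0,-0.3],[0,0,-2.2,0,0,0,-0.3]]';  python3 -c "
from h import *
print(get_state()['width'],get_state()['ft_force']);go([.5816,-.194,.148],YC)"
```

```text
time_s: 6.25
tool_pos: [0.5936, 0.0495, 0.1513]
eef_rot: [3.134, -0.0, 1.479]
ft_force: [0.3, 0.5, -1.4]
width: 0.0522
grasp_force: 42.4
0.05217049337671249 [ 0.30525794  0.49292351 -1.42692627]
t 6.25 row [-6.09, 0.26, 0.08] [0.07, -0.0, -0.03]
```

```bash
python3 -m inch '[[-0.5,0,0,0,0,0,-0.3],[-1.4,0.1,0,0,0,0,-0.3],[-2.4,0.1,0,0,0,0,-0.3],[-3.4,0.2,0,0,0,0,-0.3],[-4.4,0.2,0,0,0,0,-0.3],[-5.3,0.3,0,0,0,0,-0.3],[-5.9,0.3,0,0,0,0,-0.3],[-6.1,0.3,0,0,0,0,-0.3]]'; python3 -m inch '[[0,0,0,0,0,0,-0.3],[0,0,0,0,0,0,-0.3],[0,0,0,0,0,0,-0.3]]';  python3 -c "
from h import *
print(get_state()['width'],get_state()['ft_force']);go([.5816,-.194,.148],YC)
a=look('wrist_4');b=look('top_4');c=look('scene_4');go([.5816,-.194,.148],YC)"
```

```text
time_s: 7.05
tool_pos: [0.5789, -0.1966, 0.1453]
eef_rot: [-3.139, -0.0, 1.476]
ft_force: [-0.6, 1.0, -1.6]
width: 0.0517
grasp_force: 42.4
time_s: 7.35
tool_pos: [0.5804, -0.1928, 0.1469]
eef_rot: [-3.141, -0.001, 1.481]
ft_force: [-0.3, 0.4, -2.0]
width: 0.052
grasp_force: 42.4
0.051991207300772176 [-0.25288959  0.43537394 -2.03014761]
t 7.35 row [-0.03, 0.03, -0.03] [-0.01, -0.01, -0.01]
t 7.5 row [-0.02, 0.02, -0.01] [-0.0, -0.0, -0.01]
```

```bash
python3 -m inch '[[0,0,0.3,0,0,0,-0.3],[0,0,0.7,0,0,0,-0.3],[0,0,1.1,0,0,0,-0.3],[0,0,1.4,0,0,0,-0.3],[0,0,1.6,0,0,0,-0.3],[0,0,1.7,0,0,0,-0.3],[0,0,1.8,0,0,0,-0.3],[0,0,1.8,0,0,0,-0.3]]'; python3 -m inch '[[0,0,0.05,0,0,0,-0.3],[0,0,0.1,0,0,0,-0.3],[0,0,0.1,0,0,0,-0.3]]'; python3 -m inch '[[0,0,0.05,0,0,0,-0.3],[0,0,0.1,0,0,0,-0.3],[0,0,0.1,0,0,0,-0.3]]'
```

```text
time_s: 8.3
tool_pos: [0.5805, -0.1945, 0.0752]
eef_rot: [-3.141, -0.0, 1.479]
ft_force: [0.1, 0.5, -2.0]
width: 0.0522
grasp_force: 42.4
time_s: 8.6
tool_pos: [0.5806, -0.1945, 0.0715]
eef_rot: [3.141, 0.0, 1.479]
ft_force: [0.1, 0.1, -2.7]
width: 0.0522
grasp_force: 42.4
time_s: 8.9
tool_pos: [0.581, -0.1948, 0.0694]
eef_rot: [3.141, 0.001, 1.479]
ft_force: [-2.5, 0.5, 4.7]
width: 0.052
grasp_force: 43.0
```

Floor contact (+5 N) came at the expected height. Releasing.

```bash
python3 -m inch '[[0,0,0,0,0,0,0.2],[0,0,0,0,0,0,0.4],[0,0,0,0,0,0,0.6],[0,0,-0.1,0,0,0,0.7],[0,0,-0.6,0,0,0,0.8],[0,0,-1.4,0,0,0,0.9],[0,0,-2.4,0,0,0,1],[0,0,-3.4,0,0,0,1]]';python3 -m inch '[[0,0,-1,0,0,0,1],[0,0,-1.3,0,0,0,1],[0,0,-1.3,0,0,0,1]]'; python3 -c "
from h import *
a=look('wrist_5');c=look('scene_5');go([.46,.225,.26],YC)
cv2.imwrite('pics/c7.png',np.hstack([cv2.resize(a['image'],(400,300)),cv2.resize(c['image'][110:200,230:350],(400,300))])[:,:,::-1])"
```

```text
time_s: 9.7
tool_pos: [0.5801, -0.1942, 0.2044]
eef_rot: [-3.141, -0.0, 1.479]
ft_force: [0.9, 0.6, 0.3]
width: 0.0855
grasp_force: 0.0
time_s: 10.0
tool_pos: [0.5823, -0.1952, 0.2589]
eef_rot: [3.135, 0.002, 1.479]
ft_force: [0.4, -0.6, 0.1]
width: 0.0855
grasp_force: 0.0
t 10.1 row [10.16, -3.94, -0.14] [-0.02, -0.01, -0.03]
```

View pics/c7.png

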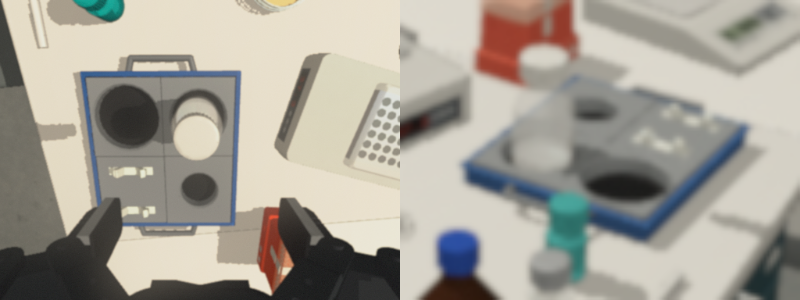

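The white-capped bottle stands upright in the medium well (wrist view (197,130)). Next is amber.

```bash
python3 -m inch '[[0.7,-0.3,0,0,0,0,1],[1.8,-0.8,0,0,0,0,1],[2.9,-1.3,0,0,0,0,1],[4,-1.8,0,0,0,0,1],[5.1,-2.3,0,0,0,0,1],[6.2,-2.8,0,0,0,0,1],[7.3,-3.4,0,0,0,0,1],[8.3,-3.8,0,0,0,0,1]]'; python3 -m inch '[[0.3,0,0,0,0,0,1],[0.3,0,0,0,0,0,1],[0.3,0,0,0,0,0,1]]'; python3 - <<'E'
from h import *
f=look('wrist_6'); im=f['image']; H,S,V=cv2.split(cv2.cvtColor(im,cv2.COLOR_RGB2HSV))
m=((H>100)&(H<130)&(S>130)&(V>50)).astype(np.uint8)
n,l,s,c=cv2.connectedComponentsWithStats(m)
for i in range(1,n):
    if s[i][4]>200: print(s[i],c[i])
print(get_state()['tool_pos'],f['eye'])
cv2.imwrite('pics/w6.png',im[:,:,::-1])
E
```

```text
time_s: 10.9
tool_pos: [0.4562, 0.1516, 0.252]
eef_rot: [-3.136, 0.001, 1.48]
ft_force: [0.8, 0.6, -0.1]
width: 0.0853
grasp_force: 0.0
time_s: 11.2
tool_pos: [0.4601, 0.1611, 0.2537]
eef_rot: [-3.139, 0.002, 1.479]
ft_force: [0.9, -0.6, -0.0]
width: 0.0856
grasp_force: 0.0
[ 213   75   54   55 2338] [239.89606501 101.74251497]
[ 396  124   58   58 2562] [424.08782201 152.08704137]
[260 333 115  12 487] [327.59958932 340.9137577 ]
[0.46049805 0.16070597 0.25412925] [0.46697222 0.23436645 0.43531605]
```

View pics/w6.png

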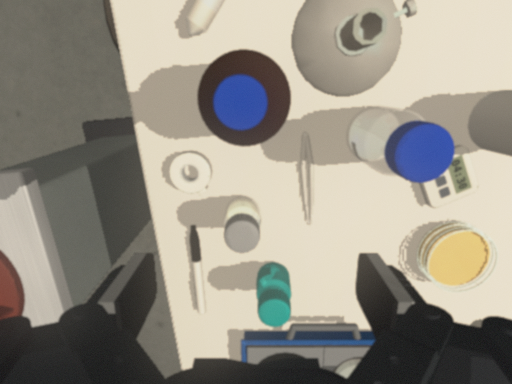

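```bash
python3 - <<'E'
from h import *
f=load('wrist_6')
p=onz(f,239.9,101.9,.19);print('amber',p,'vial',onz(f,242,233,.091))
go([p[0],p[1],.108],YC)
E
```

```text
amber [0.45474863 0.22630358 0.19      ] vial [0.43755637 0.08518783 0.091     ]
t 11.25 row [1.63, -0.29, 3.65] [-0.02, 0.01, -0.04]
```

```bash
python3 -m inch '[[0.8,-0.2,0,0,0,0,1],[1.6,-0.3,0.2,0,0,0,1],[1.63,-0.3,1.2,0,0,0,1],[1.63,-0.3,2.2,0,0,0,1],[1.63,-0.3,3,0,0,0,1],[1.63,-0.3,3.5,0,0,0,1],[1.63,-0.3,3.65,0,0,0,1],[1.63,-0.3,3.65,0,0,0,1]]' 70; python3 -m inch '[[0,0,0,0,0,0,0.5],[0,0,0,0,0,0,0.2],[0,0,0,0,0,0,-0.1],[0,0,0,0,0,0,-0.4],[0,0,0,0,0,0,-0.5],[0,0,0,0,0,0,-0.5]]'
```

```text
time_s: 12.05
tool_pos: [0.4544, 0.2265, 0.1084]
eef_rot: [-3.139, 0.001, 1.477]
ft_force: [0.2, -0.4, 0.9]
width: 0.0855
grasp_force: 0.0
time_s: 12.65
tool_pos: [0.4555, 0.2285, 0.1111]
eef_rot: [3.14, -0.001, 1.48]
ft_force: [-1.9, -1.1, 6.5]
width: 0.0365
grasp_force: 70.4
```

```bash
python3 -m inch '[[0,0,-0.4,0,0,0,-0.8],[0,0,-1,0,0,0,-0.8],[0,0,-1.8,0,0,0,-0.8],[0,0,-2.6,0,0,0,-0.8],[0,0,-3.1,0,0,0,-0.8],[0,0,-3.2,0,0,0,-0.8],[0,0,-3.2,0,0,0,-0.8]]';  python3 -c "
from h import *
print(get_state()['grasp_force']);go([.4723,-.184,.24],YC)"
```

```text
time_s: 13.35
tool_pos: [0.454, 0.2279, 0.2365]
eef_rot: [-3.141, 0.0, 1.479]
ft_force: [-0.3, 0.6, -5.9]
width: 0.0368
grasp_force: 71.5
71.46125793457031
t 13.35 row [-10.21, 1.39, -0.08] [-0.01, 0.0, -0.02]
```

```bash
python3 -m inch '[[-0.5,0.1,0,0,0,0,-0.8],[-1.4,0.2,0,0,0,0,-0.8],[-2.4,0.3,0,0,0,0,-0.8],[-3.4,0.4,0,0,0,0,-0.8],[-4.4,0.6,0,0,0,0,-0.8],[-5.4,0.7,0,0,0,0,-0.8],[-6.4,0.8,0,0,0,0,-0.8],[-7.4,1,0,0,0,0,-0.8]]'; python3 -m inch '[[-0.9,0.1,0,0,0,0,-0.8],[-1.7,0.2,0,0,0,0,-0.8],[-2.3,0.3,0,0,0,0,-0.8],[-2.7,0.4,0,0,0,0,-0.8],[-2.8,0.4,0,0,0,0,-0.8],[-2.8,0.4,0,0,0,0,-0.8],[-2.8,0.4,0,0,0,0,-0.8]]';  python3 -c "
from h import *
print(get_state()['ft_force'],get_state()['width']);go([.4723,-.184,.12],YC)"
```

```text
time_s: 14.15
tool_pos: [0.4649, -0.0712, 0.234]
eef_rot: [-3.136, -0.001, 1.479]
ft_force: [1.1, 0.6, -5.4]
width: 0.0367
grasp_force: 71.4
time_s: 14.85
tool_pos: [0.4728, -0.182, 0.2367]
eef_rot: [-3.14, -0.002, 1.48]
ft_force: [-0.0, 0.3, -4.5]
width: 0.0365
grasp_force: 71.3
[-0.01915176  0.2854304  -4.53531501] 0.036459649959568914
t 14.85 row [-0.06, -0.0, 2.92] [-0.01, -0.02, -0.02]
```

```bash
python3 -m inch '[[-0.05,0,0.4,0,0,0,-0.8],[-0.05,0,1.1,0,0,0,-0.8],[-0.05,0,1.7,0,0,0,-0.8],[-0.05,0,2.2,0,0,0,-0.8],[-0.05,0,2.5,0,0,0,-0.8],[-0.05,0,2.65,0,0,0,-0.8],[-0.05,0,2.75,0,0,0,-0.8],[-0.05,0,2.75,0,0,0,-0.8]]'; python3 -m inch '[[0,0,0.05,0,0,0,-0.8],[0,0,0.1,0,0,0,-0.8],[0,0,0.1,0,0,0,-0.8]]'; python3 -m inch '[[0,0,0.05,0,0,0,-0.8],[0,0,0.1,0,0,0,-0.8],[0,0,0.1,0,0,0,-0.8]]'
```

```text
time_s: 15.65
tool_pos: [0.4733, -0.1853, 0.1279]
eef_rot: [3.141, 0.0, 1.48]
ft_force: [0.0, 0.3, -5.9]
width: 0.0364
grasp_force: 71.2
time_s: 15.95
tool_pos: [0.473, -0.1855, 0.1237]
eef_rot: [3.141, 0.0, 1.479]
ft_force: [0.2, -0.9, -6.8]
width: 0.0367
grasp_force: 71.2
time_s: 16.25
tool_pos: [0.4729, -0.1854, 0.1193]
eef_rot: [-3.141, -0.0, 1.479]
ft_force: [-0.8, -0.6, -6.1]
width: 0.0364
grasp_force: 71.6
```

```bash
python3 -m inch '[[0,0,0.04,0,0,0,-0.8],[0,0,0.04,0,0,0,-0.8]]';python3 -m inch '[[0,0,0.04,0,0,0,-0.8],[0,0,0.04,0,0,0,-0.8]]'
```

```text
time_s: 16.45
tool_pos: [0.4731, -0.1857, 0.1192]
eef_rot: [-3.141, 0.0, 1.479]
ft_force: [-3.2, 0.4, 2.6]
width: 0.0365
grasp_force: 72.1
time_s: 16.65
tool_pos: [0.4733, -0.1858, 0.1192]
eef_rot: [-3.141, 0.001, 1.48]
ft_force: [-5.9, 1.8, 10.9]
width: 0.0366
grasp_force: 73.0
```

Seated at 0.119 (0.111 + 8 mm). Release, rise and move toward the vial.

```bash
python3 -m inch '[[0,0,0,0,0,0,-0.2],[0,0,0,0,0,0,0.2],[0,0,0,0,0,0,0.5],[0,0,-0.1,0,0,0,0.6],[0,0,-0.6,0,0,0,0.8],[0,0,-1.4,0,0,0,0.9],[0,0,-2.4,0,0,0,1],[0,0,-3,0,0,0,1]]'; python3 -c "
from h import *
a=look('top_7');c=look('scene_7');go([.4375,.084,.23],YC);go([.4375,.084,.0195],YC)"
```

```text
time_s: 17.45
tool_pos: [0.4744, -0.1861, 0.2398]
eef_rot: [3.137, 0.002, 1.479]
ft_force: [-0.3, -0.3, 1.6]
width: 0.0856
grasp_force: 0.0
t 17.55 row [6.66, -1.58, 0.25] [0.09, 0.04, -0.03]
t 17.55 row [6.68, -1.63, 5.51] [0.09, 0.04, -0.03]
```

```bash
python3 -m inch '[[0.6,-0.2,0,0,0,0,1],[1.7,-0.4,0.1,0,0,0,1],[2.8,-0.7,0.2,0,0,0,1],[3.9,-0.9,0.2,0,0,0,1],[5,-1.2,0.2,0,0,0,1],[6,-1.4,0.2,0,0,0,1],[6.6,-1.6,0.2,0,0,0,1],[6.6,-1.6,0.6,0,0,0,1]]' 30; python3 -c "
from h import *
f=look('wrist_8');go([.4375,.084,.001],YC)"
```

```text
time_s: 18.35
tool_pos: [0.4337, 0.0864, 0.213]
eef_rot: [3.139, -0.002, 1.484]
ft_force: [0.4, -0.8, 0.4]
width: 0.0856
grasp_force: 0.0
t 18.4 row [-0.01, 0.18, 5.19] [-0.04, 0.0, 0.01]
```

```bash
python3 -m inch '[[0,0.1,1,0,0,0,1],[0,0.1,2,0,0,0,1],[0,0.1,3,0,0,0,1],[0,0.1,4,0,0,0,1],[0,0.1,4.7,0,0,0,1],[0,0.1,5.1,0,0,0,1],[0,0.1,5.2,0,0,0,1],[0,0.1,5.2,0,0,0,1]]' 25; python3 -m inch '[[0,0,0,0,0,0,0.5],[0,0,0,0,0,0,0.2],[0,0,0,0,0,0,-0.1],[0,0,0,0,0,0,-0.2],[0,0,0,0,0,0,-0.2],[0,0,0,0,0,0,-0.2]]'
```

```text
time_s: 19.2
tool_pos: [0.4362, 0.0827, 0.0032]
eef_rot: [-3.139, 0.0, 1.479]
ft_force: [-0.2, 0.4, 1.1]
width: 0.0856
grasp_force: 0.0
time_s: 19.8
tool_pos: [0.4382, 0.0831, 0.0056]
eef_rot: [3.14, -0.0, 1.48]
ft_force: [-1.6, 0.3, 5.3]
width: 0.0429
grasp_force: 24.5
```

```bash
python3 -m inch '[[0,0,-0.4,0,0,0,-0.4],[0,0,-1.2,0,0,0,-0.4],[0,0,-2.2,0,0,0,-0.4],[0,0,-3.2,0,0,0,-0.4],[0,0,-4.2,0,0,0,-0.4],[0,0,-5.2,0,0,0,-0.4],[0,0,-5.8,0,0,0,-0.4],[0,0,-5.9,0,0,0,-0.4]]'; python3 -c "
from h import *
print(get_state()['width']);go([.571,-.316,.24],YC)"
```

```text
time_s: 20.6
tool_pos: [0.44, 0.0831, 0.2447]
eef_rot: [3.133, -0.001, 1.479]
ft_force: [0.4, -0.1, -0.7]
width: 0.0432
grasp_force: 25.2
0.043180617125932845
t 20.6 row [-9.64, 4.17, 0.15] [0.09, -0.01, -0.02]
```

```bash
python3 -m inch '[[-0.5,0.2,0,0,0,0,-0.4],[-1.4,0.6,0,0,0,0,-0.4],[-2.4,1,0,0,0,0,-0.4],[-3.4,1.5,0,0,0,0,-0.4],[-4.4,1.9,0,0,0,0,-0.4],[-5.4,2.3,0,0,0,0,-0.4],[-6.4,2.8,0,0,0,0,-0.4],[-7.4,3.2,0,0,0,0,-0.4]]'; python3 -m inch '[[-0.9,0.4,0,0,0,0,-0.4],[-1.6,0.7,0,0,0,0,-0.4],[-2,0.9,0,0,0,0,-0.4],[-2.2,1,0,0,0,0,-0.4],[-2.2,1,0,0,0,0,-0.4],[-2.2,1,0,0,0,0,-0.4]]';  python3 -c "
from h import *
print(get_state()['width']);go([.571,-.316,.014],YC)"
```

```text
time_s: 21.4
tool_pos: [0.5372, -0.2247, 0.2376]
eef_rot: [-3.139, -0.002, 1.479]
ft_force: [-0.0, 0.5, -0.7]
width: 0.0434
grasp_force: 25.2
time_s: 22.0
tool_pos: [0.5689, -0.3135, 0.2391]
eef_rot: [-3.14, -0.002, 1.48]
ft_force: [0.0, 0.6, 0.5]
width: 0.0429
grasp_force: 25.2
0.0428947668699611
t 22.0 row [-0.07, 0.07, 5.63] [-0.02, -0.01, -0.02]
```

```bash
python3 -m inch '[[-0.05,0.05,0.6,0,0,0,-0.4],[-0.05,0.05,1.6,0,0,0,-0.4],[-0.05,0.05,2.6,0,0,0,-0.4],[-0.05,0.05,3.6,0,0,0,-0.4],[-0.05,0.05,4.4,0,0,0,-0.4],[-0.05,0.05,4.9,0,0,0,-0.4],[-0.05,0.05,5.2,0,0,0,-0.4],[-0.05,0.05,5.3,0,0,0,-0.4]]'; python3 -m inch '[[0,0,0,0,0,0,-0.4],[0,0,0.1,0,0,0,-0.4],[0,0,0.1,0,0,0,-0.4]]'; python3 -m inch '[[0,0,0.05,0,0,0,-0.4],[0,0,0.1,0,0,0,-0.4],[0,0,0.1,0,0,0,-0.4]]'
```

```text
time_s: 22.8
tool_pos: [0.5704, -0.3153, 0.0269]
eef_rot: [-3.139, -0.001, 1.48]
ft_force: [-0.1, 0.5, -0.7]
width: 0.0429
grasp_force: 25.2
time_s: 23.1
tool_pos: [0.5721, -0.3174, 0.0255]
eef_rot: [3.14, 0.001, 1.479]
ft_force: [0.0, 0.6, -0.6]
width: 0.0431
grasp_force: 25.2
time_s: 23.4
tool_pos: [0.5711, -0.3169, 0.0201]
eef_rot: [-3.141, -0.0, 1.479]
ft_force: [-0.5, 0.7, -0.8]
width: 0.0428
grasp_force: 25.2
```

```bash
python3 -m inch '[[0,0,0.06,0,0,0,-0.4],[0,0,0.1,0,0,0,-0.4],[0,0,0.1,0,0,0,-0.4]]'; python3 -m inch '[[0,0,0.05,0,0,0,-0.4],[0,0,0.05,0,0,0,-0.4]]';python3 -m inch '[[0,0,0.04,0,0,0,-0.4],[0,0,0.04,0,0,0,-0.4]]'
```

```text
time_s: 23.7
tool_pos: [0.5709, -0.3167, 0.0157]
eef_rot: [-3.141, -0.0, 1.479]
ft_force: [0.1, 0.6, -0.4]
width: 0.043
grasp_force: 25.2
time_s: 23.9
tool_pos: [0.5711, -0.3168, 0.0139]
eef_rot: [-3.141, -0.0, 1.479]
ft_force: [0.2, 0.6, 0.1]
width: 0.0429
grasp_force: 25.2
time_s: 24.1
tool_pos: [0.5714, -0.3171, 0.0137]
eef_rot: [-3.141, 0.0, 1.479]
ft_force: [-2.0, 1.1, 4.5]
width: 0.0432
grasp_force: 26.1
```

```bash
python3 -m inch '[[0,0,0,0,0,0,0.1],[0,0,0,0,0,0,0.4],[0,0,-0.1,0,0,0,0.6],[0,0,-0.6,0,0,0,0.7],[0,0,-1.6,0,0,0,0.8],[0,0,-2.6,0,0,0,1],[0,0,-3.8,0,0,0,1],[0,0,-5,0,0,0,1]]'; python3 -m inch '[[0,0,-0.6,0,0,0,1],[0,0,-0.6,0,0,0,1]]'; python3 -c "
from h import *
a=look('wrist_9');c=look('scene_9');go([.43,.29,.24],YC)
cv2.imwrite('pics/c9.png',np.hstack([cv2.resize(a['image'],(400,300)),cv2.resize(c['image'][110:200,230:350],(400,300))])[:,:,::-1])"
```

```text
time_s: 24.9
tool_pos: [0.5709, -0.3166, 0.214]
eef_rot: [-3.141, -0.0, 1.479]
ft_force: [-0.2, -0.2, -0.4]
width: 0.0855
grasp_force: 0.0
time_s: 25.1
tool_pos: [0.5744, -0.319, 0.2439]
eef_rot: [3.131, 0.006, 1.479]
ft_force: [0.6, -0.2, -0.3]
width: 0.0854
grasp_force: 0.0
t 25.2 row [14.79, -4.91, -0.09] [0.01, 0.0, -0.03]
```

View pics/c9.png

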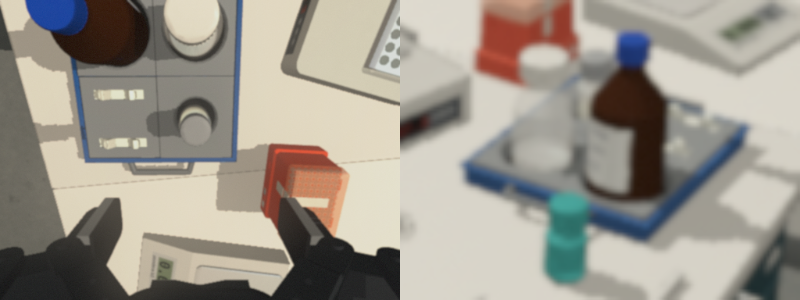

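All three bottles stand in their wells (wrist view: white (195,30), vial (195,125), amber (100,25)). Now the red tube.

```bash
python3 -m inch '[[0.7,-0.2,0,0,0,0,1],[1.8,-0.6,0,0,0,0,1],[2.9,-1,0,0,0,0,1],[4,-1.3,0,0,0,0,1],[5.1,-1.7,0,0,0,0,1],[6.2,-2.1,0,0,0,0,1],[7.3,-2.5,0,0,0,0,1],[8.4,-2.8,0,0,0,0,1]]'; python3 -m inch '[[1.1,-0.4,0,0,0,0,1],[2.2,-0.7,0,0,0,0,1],[3.3,-1.1,0,0,0,0,1],[4.3,-1.5,0,0,0,0,1],[5,-1.8,0,0,0,0,1],[5.4,-2,0,0,0,0,1],[5.4,-2,0,0,0,0,1]]'; python3 - <<'E'
from h import *
f=look('wrist_10'); im=f['image']; H,S,V=cv2.split(cv2.cvtColor(im,cv2.COLOR_RGB2HSV))
print(get_state()['tool_pos'],f['eye'])
m=(((H<8)|(H>172))&(S>130)&(V>70)).astype(np.uint8)
n,l,s,c=cv2.connectedComponentsWithStats(m)
for i in range(1,n):
    if s[i][4]>60: print(s[i],c[i],onz(f,*c[i],.017))
cv2.imwrite('pics/w10.png',cv2.resize(im[0:280],None,fx=1.5,fy=1.5)[:,:,::-1])
E
```

```text
time_s: 26.0
tool_pos: [0.4875, 0.0297, 0.2333]
eef_rot: [-3.136, -0.0, 1.479]
ft_force: [1.1, 0.5, 0.2]
width: 0.0852
grasp_force: 0.0
time_s: 26.7
tool_pos: [0.4278, 0.2516, 0.2334]
eef_rot: [-3.136, 0.002, 1.483]
ft_force: [0.0, -0.0, -0.2]
width: 0.0854
grasp_force: 0.0
[0.42855708 0.25035601 0.23375301] [0.43483178 0.32487459 0.41500864]
[265  18  31  28 418] [280.57416268  30.75598086] [0.46437175 0.38060934 0.017     ]
```

View pics/w10.png

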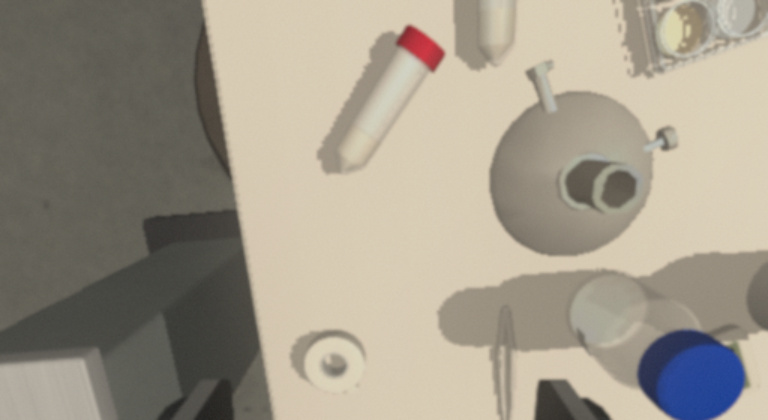

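```bash
python3 - <<'E'
from h import *
f=load('wrist_10')
c=np.array([.4644,.3806]); t=onz(f,345/1.5,166/1.5,.014)[:2]; b=onz(f,495/1.5,62/1.5,.014)[:2]
d=t-c; L=np.linalg.norm(d); u=d/L; print('tip',t,'L cap-centre to tip (105.5)',L,u,'bluetip',b)
mid=c+u*.0485; n=np.array([-u[1],u[0]]); print('mid',mid,'bluetip along/across',(b-mid)@u,(b-mid)@n)
ang=np.arctan2(u[1],u[0]); print('axis ang',ang)
# tool x along -u (cap dir) : yaw
yaw=np.arctan2(-u[1],-u[0]); print('yaw',yaw,'dyaw',yaw-YC, 'j6',get_state()['joints'][5])
go([mid[0],mid[1],.1],yaw); go([mid[0],mid[1],-.035],yaw)
E
```

```text
tip [0.40153708 0.30300239] L cap-centre to tip (105.5) 0.09986558553086879 [-0.62947526 -0.77702052] bluetip [0.51695519 0.36592603]
mid [0.43387045 0.3429145 ] bluetip along/across -0.07018022054810277 0.050073365228097806
axis ang -2.2516740342060526
yaw 0.8899186193837408 dyaw -0.5920813806162591 j6 0.47654445348333174
t 26.75 row [2.33, -0.06, 3.34] [-0.03, 0.04, 5.65]
t 26.75 row [2.34, -0.04, 6.71] [-0.03, 0.04, 5.65]
```

```bash
python3 -c "
from h import *
go([.4356,.3451,-.032],.890)"; python3 -m inch '[[0.8,0,0,0,0,1.2,1],[1.6,0,0.3,0,0,2.6,1],[2.2,-0.05,1,0,0,4,1],[2.4,-0.05,2,0,0,5.2,1],[2.4,-0.05,3,0,0,5.65,1],[2.4,-0.05,4,0,0,5.65,1],[2.4,-0.05,4.6,0,0,5.65,1],[2.4,-0.05,4.6,0,0,5.65,1]]' 20;  python3 -c "
from h import *
go([.4356,.3451,-.032],.890);look('wrist_11')"
```

```text
t 26.75 row [2.39, -0.01, 6.64] [-0.03, 0.04, 5.65]
time_s: 27.55
tool_pos: [0.4329, 0.3418, 0.0464]
eef_rot: [-3.138, 0.012, 0.886]
ft_force: [-0.2, -0.1, -1.2]
width: 0.0858
grasp_force: 0.0
t 27.55 row [0.13, 0.01, 1.96] [-0.04, 0.12, -0.04]
```

```bash
python3 - <<'E'
from h import *
f=load('wrist_11'); im=f['image']; H,S,V=cv2.split(cv2.cvtColor(im,cv2.COLOR_RGB2HSV))
m=(((H<8)|(H>172))&(S>130)&(V>70)).astype(np.uint8)
n,l,s,c=cv2.connectedComponentsWithStats(m)
for i in range(1,n):
    if s[i][4]>60: print(s[i],c[i],onz(f,*c[i],.02))
s=get_state();print(s['tool_pos'],s['eef_rot'])
c=onz(f,*max([(s2[4],tuple(cc)) for s2,cc in zip(*[cv2.connectedComponentsWithStats(m)[k][1:] for k in (2,3)])])[1],.02)
u=np.array([np.cos(.886),np.sin(.886)]);n=np.array([-u[1],u[0]]);d=c[:2]-s['tool_pos'][:2];print('cap from tcp along',d@u,'across',d@n)
E
python3 -m inch '[[0,0,0,0,0,0,1]]'; python3 -c "
from h import *
go([.4356,.3451,-.032],.890)"
```

```text
[ 230  118   52   30 1408] [256.19389205 132.40411932] [0.46372027 0.37851261 0.02      ]
[0.43515619 0.34336194 0.04939115] [-3.13941117  0.00712319  0.88625925]
cap from tcp along 0.04529309281927622 across 0.00010908463900412627
time_s: 27.7
tool_pos: [0.4384, 0.3458, 0.0534]
eef_rot: [3.141, -0.001, 0.887]
ft_force: [-0.3, -0.2, 0.6]
width: 0.0856
grasp_force: 0.0
t 27.7 row [-0.06, -0.04, 2.13] [0.01, -0.01, -0.03]
```

```bash
python3 -m inch '[[-0.12,0,0.5,0,0,0,1],[-0.12,0,1.1,0,0,0,1],[-0.12,0,1.6,0,0,0,1],[-0.12,0,1.9,0,0,0,1],[-0.12,0,2.05,0,0,0,1],[-0.12,0,2.1,0,0,0,1],[-0.12,0,2.1,0,0,0,1]]' 20; python3 -m inch '[[0,0,0,0,0,0,0.4],[0,0,0,0,0,0,0],[0,0,0,0,0,0,-0.3],[0,0,0,0,0,0,-0.6],[0,0,0,0,0,0,-0.7],[0,0,0,0,0,0,-0.7],[0,0,0,0,0,0,-0.7]]'
```

```text
time_s: 28.4
tool_pos: [0.4352, 0.3429, -0.0304]
eef_rot: [3.141, -0.002, 0.888]
ft_force: [-0.8, 0.9, 0.8]
width: 0.0855
grasp_force: 0.0
time_s: 29.1
tool_pos: [0.4345, 0.3426, -0.0309]
eef_rot: [3.142, -0.0, 0.888]
ft_force: [-1.0, 0.9, 4.1]
width: 0.0268
grasp_force: 21.2
```

```bash
python3 -m inch '[[0,0,-0.4,0,0,0,-0.8],[0,0,-1.3,0,0,0,-0.8],[0,0,-2.3,0,0,0,-0.8],[0,0,-3.4,0,0,0,-0.8],[0,0,-4.5,0,0,0,-0.8],[0,0,-5.6,0,0,0,-0.8],[0,0,-6.2,0,0,-0.6,-0.8],[0,0,-6.3,0,0,-0.6,-0.8]]'; python3 -m inch '[[0,0,0,0,0,-1.2,-0.8],[0,0,0,0,0,-2.4,-0.8],[0,0,0,0,0,-3.6,-0.8],[0,0,0,0,0,-4.6,-0.8],[0,0,0,0,0,-5.08,-0.8],[0,0,0,0,0,-5.08,-0.8],[0,0,0,0,0,-5.08,-0.8]]'; python3 -c "
from h import *
print(get_state()['width']);go([.4612,-.311,.22],YC)"
```

```text
time_s: 29.9
tool_pos: [0.4368, 0.3439, 0.2265]
eef_rot: [3.138, -0.009, 0.951]
ft_force: [-0.2, 0.6, -0.6]
width: 0.0271
grasp_force: 20.9
time_s: 30.6
tool_pos: [0.4335, 0.3418, 0.2192]
eef_rot: [-3.14, 0.002, 1.481]
ft_force: [0.5, 0.9, 0.3]
width: 0.0269
grasp_force: 20.9
0.026873433639198353
t 30.6 row [-16.19, 2.16, 0.0] [-0.02, 0.01, -0.01]
```

```bash
python3 -m inch '[[-0.6,0.1,0,0,0,0,-0.8],[-1.6,0.2,0,0,0,0,-0.8],[-2.7,0.4,0,0,0,0,-0.8],[-3.8,0.5,0,0,0,0,-0.8],[-4.9,0.7,0,0,0,0,-0.8],[-6,0.8,0,0,0,0,-0.8],[-7.1,1,0,0,0,0,-0.8],[-8.2,1.1,0,0,0,0,-0.8]]'; python3 -m inch '[[-1.1,0.1,0,0,0,0,-0.8],[-2.2,0.3,0,0,0,0,-0.8],[-3.3,0.4,0,0,0,0,-0.8],[-4.4,0.6,0,0,0,0,-0.8],[-5.5,0.7,0,0,0,0,-0.8],[-6.5,0.9,0,0,0,0,-0.8],[-7.3,1,0,0,0,0,-0.8],[-7.9,1.05,0,0,0,0,-0.8]]'; python3 -m inch '[[-0.1,0,0,0,0,0,-0.8],[-0.1,0,0,0,0,0,-0.8],[-0.1,0,0,0,0,0,-0.8]]';python3 -c "
from h import *
f=look('wrist_12');im=f['image']; H,S,V=cv2.split(cv2.cvtColor(im,cv2.COLOR_RGB2HSV))
m=(((H<8)|(H>172))&(S>130)&(V>70)).astype(np.uint8); n,l,s,c=cv2.connectedComponentsWithStats(m)
print([(c[i],s[i][4],onz(f,*c[i],.26)) for i in range(1,n) if s[i][4]>60])
print(get_state()['width']);go([.4612,-.311,.003],YC)"
```

```text
time_s: 31.4
tool_pos: [0.4489, 0.01, 0.2204]
eef_rot: [3.141, 0.0, 1.481]
ft_force: [1.1, 0.1, -0.3]
width: 0.027
grasp_force: 20.9
time_s: 32.2
tool_pos: [0.4626, -0.3088, 0.22]
eef_rot: [-3.141, -0.0, 1.479]
ft_force: [0.3, 0.1, -0.7]
width: 0.0267
grasp_force: 20.9
time_s: 32.5
tool_pos: [0.4626, -0.3095, 0.2202]
eef_rot: [-3.141, -0.001, 1.482]
ft_force: [-0.3, 0.1, -0.3]
width: 0.0267
grasp_force: 20.9
[(array([257.11586841, 161.14029995]), np.int32(4134), array([ 0.46681542, -0.26563491,  0.26      ])), (array([464.18261492, 239.53460919]), np.int32(5591), array([ 0.55703004, -0.30983963,  0.26      ]))]
0.026638596740869894
t 32.55 row [-0.05, -0.03, 5.43] [-0.0, -0.01, 0.01]
```

```bash
python3 -m inch '[[0,-0.03,0.6,0,0,0,-0.8],[0,-0.03,1.6,0,0,0,-0.8],[0,-0.03,2.6,0,0,0,-0.8],[0,-0.03,3.6,0,0,0,-0.8],[0,-0.03,4.4,0,0,0,-0.8],[0,-0.03,4.8,0,0,0,-0.8],[0,-0.03,5,0,0,0,-0.8],[0,-0.03,5,0,0,0,-0.8]]'; python3 -m inch '[[0,0,0.1,0,0,0,-0.8],[0,0,0.2,0,0,0,-0.8],[0,0,0.3,0,0,0,-0.8],[0,0,0.3,0,0,0,-0.8]]'; python3 -m inch '[[0,0,0.1,0,0,0,-0.8],[0,0,0.15,0,0,0,-0.8],[0,0,0.15,0,0,0,-0.8]]'; python3 -m inch '[[0,0,0.05,0,0,0,-0.8],[0,0,0.08,0,0,0,-0.8],[0,0,0.08,0,0,0,-0.8]]'
```

```text
time_s: 33.35
tool_pos: [0.4611, -0.3091, 0.0198]
eef_rot: [-3.14, -0.001, 1.484]
ft_force: [-0.0, 0.8, 0.5]
width: 0.0268
grasp_force: 20.9
time_s: 33.75
tool_pos: [0.4615, -0.3105, 0.0086]
eef_rot: [-3.141, -0.0, 1.482]
ft_force: [-0.2, 1.0, 0.9]
width: 0.0268
grasp_force: 20.9
time_s: 34.05
tool_pos: [0.4612, -0.3103, 0.0022]
eef_rot: [-3.141, -0.001, 1.482]
ft_force: [0.5, 0.5, 0.3]
width: 0.0266
grasp_force: 20.9
time_s: 34.35
tool_pos: [0.461, -0.3105, -0.0005]
eef_rot: [-3.14, -0.0, 1.483]
ft_force: [-1.5, -0.8, 2.6]
width: 0.0266
grasp_force: 20.9
```

Contact at the expected height. Opening partly (vial and cradle clear), rising and checking.

```bash
python3 -m inch '[[0,0,0,0,0,0,-0.4],[0,0,0,0,0,0,-0.1],[0,0,0,0,0,0,0.2],[0,0,-0.2,0,0,0,0.3],[0,0,-0.8,0,0,0,0.3],[0,0,-1.8,0,0,0,0.4],[0,0,-3,0,0,0,0.5],[0,0,-4.2,0,0,0,1]]'; python3 -m inch '[[-1,0,-1.2,0,0,0,1],[-2,0,-1.5,0,0,0,1],[-2.5,0,-1.5,0,0,0,1],[-2.5,0,-1.5,0,0,0,1]]'; python3 - <<'E'
from h import *
f=look('wrist_13'); t=look('top_13'); im=f['image']; H,S,V=cv2.split(cv2.cvtColor(im,cv2.COLOR_RGB2HSV))
m=(((H<8)|(H>172))&(S>130)&(V>70)).astype(np.uint8); n,l,s,c=cv2.connectedComponentsWithStats(m)
y=np.array([.089,.996]);x=np.array([.996,-.089])
for i in range(1,n):
    if s[i][4]>60: p=onz(f,*c[i],.047)[:2]-[.4616,-.3059]; print(s[i],'cradle x,y',p@x,p@y)
A=cv2.resize(im,(460,345));B=cv2.resize(t['image'][140:250,130:400],(800,326))[:, :]
o=np.zeros((600,800,3),np.uint8);o[:345,:460]=A;o[345:345+255,:626]=cv2.resize(B,(626,255));cv2.imwrite('pics/fin.png',o[:,:,::-1])
E
```

```text
time_s: 35.15
tool_pos: [0.4614, -0.3102, 0.1692]
eef_rot: [3.141, -0.0, 1.482]
ft_force: [1.1, 0.1, -0.2]
width: 0.077
grasp_force: 0.0
time_s: 35.55
tool_pos: [0.4529, -0.4138, 0.2298]
eef_rot: [3.138, 0.004, 1.479]
ft_force: [0.8, 0.3, -0.1]
width: 0.0855
grasp_force: 0.0
[236   0  34  12 335] cradle x,y -0.0014097979056390307 0.04114344969298576
[ 433  101   79  118 5424] cradle x,y 0.23309715216456528 -0.10246456581138585
```

View pics/fin.png

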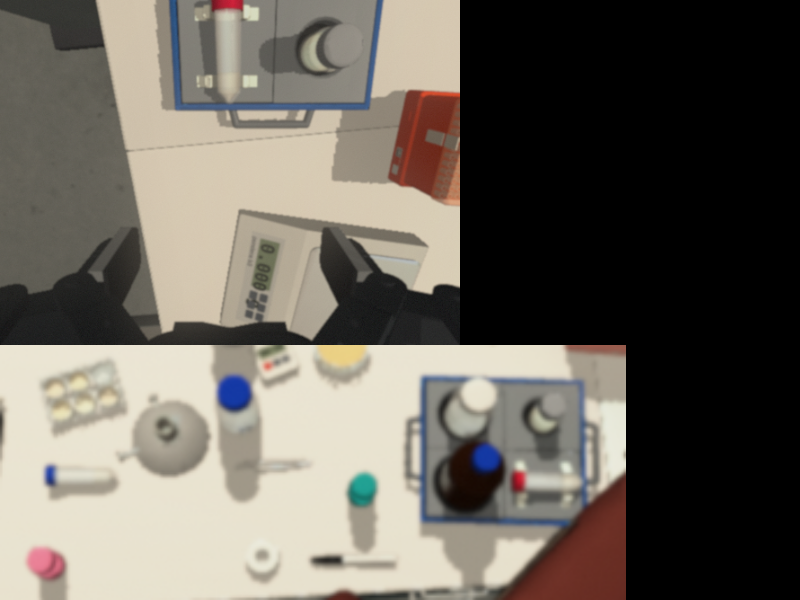

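The tube lies along both saddles (tip at picture (229,100)) and the three bottles stand in their wells. Checking numerically from the tip and the cap tops.

```bash
python3 - <<'E'
from h import *
f=load('wrist_13'); y=np.array([.089,.996]);x=np.array([.996,-.089])
p=onz(f,229/.898,101/.898,.042)[:2]-[.4616,-.3059]; print('tip cradle',p@x,p@y)
print('vial off S',onz(f,345/.898,45/.898,.099)[:2]-[.571,-.316])
t=load('top_13'); q=lambda u,v,z,w: print(np.round(onz(t,130+u/2.3185,140+(v-345)/2.3182,z)[:2]-w,4))
q(479,395,.150,[.5816,-.194]); q(487,458,.198,[.4723,-.184])
print('bluecap',onz(t,130+235/2.3185,140+(393-345)/2.3182,.142))
g=load('wrist_9');print(np.round(onz(g,195/.781,126/.781,.099)[:2]-[.571,-.316],4))
E
```

```text
tip cradle 0.0008609582481106407 -0.059512855816452395
vial off S [ 0.00012473 -0.00409841]
[-0.0071  0.    ]
[-0.0039 -0.0028]
bluecap [0.60117828 0.16672671 0.142     ]
[-0.0006  0.0025]
```

```bash
python3 - <<'E'
from h import *
g=load('wrist_5');c=cv2.HoughCircles(cv2.medianBlur(cv2.cvtColor(g['image'],7),3),3,1,20,param1=60,param2=20,minRadius=22,maxRadius=40)[0]
for u,v,r in c:
    p=onz(g,u,v,.150)[:2]-[.5816,-.194]
    if np.hypot(*p)<.03: print(u,v,r,np.round(p,4))
E
```

```text
251.5 176.5 28.9 [-0.0025 -0.0013]
254.5 148.5 34.9 [0.0024 0.023 ]
```

White bottle is 3 mm off its well axis, inside the 11 mm limit.

```bash
python3 -c "
from h import *
print(job_done())"
```

```text
the job is handed in; nothing more can be done
None
```

I handed the job in at about 36 s: the amber bottle, white-capped bottle and vial stand in their wells and the red tube lies in the cradle, all within tolerance in my final camera checks, with both blue-capped look-alikes left in place; the one slip was a first try at the white cap that closed on top of it without moving the bottle, and no verdict was reported back.

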